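Sweep brass blanks through the counting gate

TASK

Sweep the three loose brass blanks across the floor of the sorting box with the fingertips and push them one at a time through the narrow gate in the steel rail, so that each drops into the catch slot behind it before the next one follows. Do not pick any blank up, and leave the punch, the jar and the hammer standing or lying where they are.

Things in the scene. Friction and masses are not known exactly. Their poses are not given: they have to be found in the camera images.
- sorter: wooden sorting box, fixed; origin on the bench surface under it, x axis level towards the gate, z up. In its frame: flat grey-lined floor 56 mm above the bench, x -130 to +70 mm, y -160 to +160 mm. Rims 6 mm thick at the sides and back and a dark steel rail at the far end (x 64 to 70 mm) stand 14 mm above the floor (70 mm above the bench)
- gate (a point): middle of the gate, the only gap in the rail, at floor height (box frame x 67, y 0, z 56 mm; axes as the box's). It is 48 mm wide (y -24 to +24) between two round posts 10 mm thick. At box x = 70 mm, the rail's far face, the floor ends in a sharp drop into the catch slot; a blank tips over it by itself once its centre is well past that edge
- slot (a point): middle of the catch slot's bottom (box frame x 102, y 0, z 6 mm; axes as the box's): an open-topped steel pocket right behind the rail, inside x 70 to 134 mm, y -70 to +70 mm of the box frame, its bottom 50 mm below the floor, its side and far walls 6 mm thick and as high as the rims
- blank_a: a plain turned brass disc 36 mm in diameter and 10 mm thick, 85 g (the three are alike), lying flat and loose on the sorting box's floor; origin at the centre of the disc
- blank_b: a plain turned brass disc 36 mm in diameter and 10 mm thick, 85 g (the three are alike), lying flat and loose on the sorting box's floor; origin at the centre of the disc
- blank_c: a plain turned brass disc 36 mm in diameter and 10 mm thick, 85 g (the three are alike), lying flat and loose on the sorting box's floor; origin at the centre of the disc
- punch: steel doming punch standing loose on the box floor to one side of the gate, 24 mm in diameter, 69 mm tall, 190 g; origin at the centre of its foot; leave it alone
- jar: small amber glass jar with a dark lid standing loose on the box floor to the other side of the gate, 28 mm in diameter, 48 mm tall, 60 g; origin at the centre of its foot; leave it alone
- hammer: hammer about 250 mm long lying on the bench to the left of the box, handle along its x axis; leave it alone

How it is judged:
On the way, in this order (a step that is already met when the one before it is completed fails the run):
1. one blank, and only one, is down in the catch slot ((((x of blank_a in the frame of sorter between 0.072 and 0.134 m and y of blank_a in the frame of sorter between -0.07 and 0.07 m and z of blank_a in the frame of sorter below 0.05 m) and not (x of blank_b in the frame of sorter between 0.072 and 0.134 m and y of blank_b in the frame of sorter between -0.07 and 0.07 m and z of blank_b in the frame of sorter below 0.05 m) and not (x of blank_c in the frame of sorter between 0.072 and 0.134 m and y of blank_c in the frame of sorter between -0.07 and 0.07 m and z of blank_c in the frame of sorter below 0.05 m)) or (not (x of blank_a in the frame of sorter between 0.072 and 0.134 m and y of blank_a in the frame of sorter between -0.07 and 0.07 m and z of blank_a in the frame of sorter below 0.05 m) and (x of blank_b in the frame of sorter between 0.072 and 0.134 m and y of blank_b in the frame of sorter between -0.07 and 0.07 m and z of blank_b in the frame of sorter below 0.05 m) and not (x of blank_c in the frame of sorter between 0.072 and 0.134 m and y of blank_c in the frame of sorter between -0.07 and 0.07 m and z of blank_c in the frame of sorter below 0.05 m)) or (not (x of blank_a in the frame of sorter between 0.072 and 0.134 m and y of blank_a in the frame of sorter between -0.07 and 0.07 m and z of blank_a in the frame of sorter below 0.05 m) and not (x of blank_b in the frame of sorter between 0.072 and 0.134 m and y of blank_b in the frame of sorter between -0.07 and 0.07 m and z of blank_b in the frame of sorter below 0.05 m) and (x of blank_c in the frame of sorter between 0.072 and 0.134 m and y of blank_c in the frame of sorter between -0.07 and 0.07 m and z of blank_c in the frame of sorter below 0.05 m)))), for 0.2 s.
2. two blanks, and only two, are down in the catch slot (((not (x of blank_a in the frame of sorter between 0.072 and 0.134 m and y of blank_a in the frame of sorter between -0.07 and 0.07 m and z of blank_a in the frame of sorter below 0.05 m) and (x of blank_b in the frame of sorter between 0.072 and 0.134 m and y of blank_b in the frame of sorter between -0.07 and 0.07 m and z of blank_b in the frame of sorter below 0.05 m) and (x of blank_c in the frame of sorter between 0.072 and 0.134 m and y of blank_c in the frame of sorter between -0.07 and 0.07 m and z of blank_c in the frame of sorter below 0.05 m)) or ((x of blank_a in the frame of sorter between 0.072 and 0.134 m and y of blank_a in the frame of sorter between -0.07 and 0.07 m and z of blank_a in the frame of sorter below 0.05 m) and not (x of blank_b in the frame of sorter between 0.072 and 0.134 m and y of blank_b in the frame of sorter between -0.07 and 0.07 m and z of blank_b in the frame of sorter below 0.05 m) and (x of blank_c in the frame of sorter between 0.072 and 0.134 m and y of blank_c in the frame of sorter between -0.07 and 0.07 m and z of blank_c in the frame of sorter below 0.05 m)) or ((x of blank_a in the frame of sorter between 0.072 and 0.134 m and y of blank_a in the frame of sorter between -0.07 and 0.07 m and z of blank_a in the frame of sorter below 0.05 m) and (x of blank_b in the frame of sorter between 0.072 and 0.134 m and y of blank_b in the frame of sorter between -0.07 and 0.07 m and z of blank_b in the frame of sorter below 0.05 m) and not (x of blank_c in the frame of sorter between 0.072 and 0.134 m and y of blank_c in the frame of sorter between -0.07 and 0.07 m and z of blank_c in the frame of sorter below 0.05 m)))), for 0.2 s.
At the end, for the whole second after the job is handed in: all three blanks are at rest inside the catch slot (centres within its walls and at least 6 mm below the sorting floor), and the punch, jar and hammer are within 20 mm of where they started (x of blank_a in the frame of sorter between 0.072 and 0.134 m and y of blank_a in the frame of sorter between -0.07 and 0.07 m and z of each of blank_a, blank_b, blank_c in the frame of sorter below 0.05 m and x of blank_b in the frame of sorter between 0.072 and 0.134 m and y of blank_b in the frame of sorter between -0.07 and 0.07 m and x of blank_c in the frame of sorter between 0.072 and 0.134 m and y of blank_c in the frame of sorter between -0.07 and 0.07 m and linear speed of each of blank_a, blank_b, blank_c below 0.03 m/s and distance of each of punch, jar, hammer from where it was at the start of the episode below 0.02 m); the robot touches nothing.
It fails at once if a blank is lifted: its centre more than 9 mm above its height when lying on the sorting floor (z of any of blank_a, blank_b, blank_c in the frame of sorter above 0.07 m).
It fails at once if the punch or the jar is tipped (over 0.3 rad) or shifted by more than 20 mm (angle between any of punch, jar's own z axis and vertical above 0.3 rad or distance of any of punch, jar from where it was at the start of the episode above 0.02 m).
It fails at once if the hammer is moved by more than 20 mm (distance of hammer from where it was at the start of the episode above 0.02 m).
It also fails if it takes over 72 s, if anything falls off the work surface, if the arm or the gripper's body presses on something with over 40 N, if the wrist force passes 120 N, or if a joint passes its speed limit or range.

ROBOT

A 6-joint arm with a two-finger parallel gripper is mounted at the origin on the work surface. World frame = base frame: x ahead of the robot, y to its left, z up, the work surface at z = 0. Lengths are in m, angles in rad, forces in N, time in s.
With the tool pointing down it reaches from about 0.325 to 0.9 m from the base axis. Payload 6.1 kg.
Tool frame: the origin (TCP) lies on the front face of the gripper's body, between the roots of the fingers; the fingertips stand 70 mm ahead of it and the grasp point (between the pads) lies 51 mm ahead of it (arm.tips_ahead is the distance from the TCP to the fingertips, in m); z points along the fingers, y is the line along which they close (so a half turn about z gives the same grasp; the last joint's range is limited). The gripper opens to 87 mm and grips with 3 to 60 N. Pads are 19 mm wide; open, the fingers measure 117 mm over their backs; the gripper's body (75 mm by 190 mm) begins 51 mm behind the grasp point.
Start: joints at [1.022, 0.22, 1.526, -0, 1.395, -0.126], TCP at [0.256, 0.57, 0.292] pointing down, gripper open.
Joint ranges: [-2.98, 2.98], [-0.91, 2.08], [0.09, 2.57], [-1.24, 4.39], [0.2, 2.65], [-2.68, 2.68]. Speed limits (rad/s): [2.57, 2.57, 3.01, 3.14, 3.14, 3.14].

INTERFACE

Orientations are given as a 3x3 rotation matrix whose columns are the frame's x, y, z axes.
In Python, from bench import arm, read_camera, calibration gives the robot as it stands. Calls block until the motion is done:
- arm.goto(position, orientation): joint-space move of the TCP to a pose.
- arm.move_l(position, rot=None, speed=0.15): straight line of the TCP; rot=None keeps the orientation; speed is the mean speed in m/s.
- arm.movej(angles): joint-space move.
- arm.gripper_to(opening, squeeze=None): finger opening in m; squeeze is the grip in N (None keeps the last); returns when the fingers have stopped.
- arm.sleep(seconds).
- arm.solve_ik(position, orientation): joint angles nearest the present ones, or None.
- read_camera(name): name is "scene" or "top"; returns (picture, depth): 420x560x3 uint8, red, green, blue; 420x560 float32, m along the optical axis (not along the pixel's ray), 0 where there is no reading.
- calibration(name): a dict with "K" (3x3 intrinsics, pixels), "xyz" and "orientation" of the camera in the world. Camera axes: x right, y down, z forward; pixel columns grow to the right and rows downward; lengths in m; the calibration is good to about 2 mm. A picture is of the moment at which its call begins. calibration takes no time and is no camera call.
A pose or a line that the arm cannot do raises arm.MotionError and nothing moves.
- arm.finish_job(): hands the job in; it is judged then, once.
Readings, each from a call of its own:
- arm.current_t(): time.
- arm.current_joints(): joint angles.
- arm.current_dq(): joint speeds.
- arm.current_joint_efforts(): joint torques, N m.
- arm.current_tcp_pos(): TCP position.
- arm.current_tcp_rot(): TCP orientation.
- arm.current_contact_force(): force on the tool from outside, world axes, zero at the start.
- arm.current_torque(): the same for the moment, N m.
- arm.current_grip_width(): finger opening in m.
- arm.current_grasp_force(): force on a finger pad.
Only numpy, scipy, OpenCV 4.12 (cv2) and the standard library are available. Lean on these libraries where they do the work, as an engineer would, in place of code of your own. Each camera call takes 0.05 s, during which the arm holds its last target. There are 200 camera calls.

## Working session

There is one attempt and no reset: what is moved stays moved. The work goes in short steps, each a Python script; the robot and the scene stay as the last script left them, time stands still between calls to the robot, and variables do not carry over. Pictures are saved under pics/ and viewed, at most 10 in all, crops included, and the job is handed in when it is done.

```bash
mkdir -p pics; python3 - <<'E'
from bench import arm, read_camera, calibration
import cv2
for n in("scene","top"):
    p,d=read_camera(n); cv2.imwrite(f"pics/{n}0.png",p[:,:,::-1]); c=calibration(n); print(n,c); 
    import numpy as np; np.savez(f"{n}0.npz",p=p,d=d)
print(arm.current_t(), arm.current_tcp_rot(), arm.current_grip_width())
E
```

```text
scene {'K': array([[476.85266357,   0.        , 275.49349055],
       [  0.        , 476.85266357, 211.85076422],
       [  0.        ,   0.        ,   1.        ]]), 'xyz': array([0.93461102, 0.78716449, 0.69592215]), 'orientation': array([[-0.84941144,  0.33007495, -0.41176539],
       [ 0.52762126,  0.54708733, -0.6498548 ],
       [ 0.01077084, -0.76925027, -0.6388568 ]])}
top {'K': array([[440.07201744,   0.        , 285.64506324],
       [  0.        , 440.07201744, 208.2428388 ],
       [  0.        ,   0.        ,   1.        ]]), 'xyz': array([0.51310844, 0.13611659, 0.93997558]), 'orientation': array([[ 0.00909661, -0.99951886,  0.02965286],
       [-0.99964293, -0.00834466,  0.02538445],
       [-0.0251248 , -0.02987319, -0.99923788]])}
0.1 [[-9.11968623e-01  4.10258953e-01 -9.07312513e-04]
 [ 4.10259895e-01  9.11967460e-01 -1.47302044e-03]
 [ 2.23119667e-04 -1.71558235e-03 -9.99998503e-01]] 0.08703160346889062
```

View pics/top0.png

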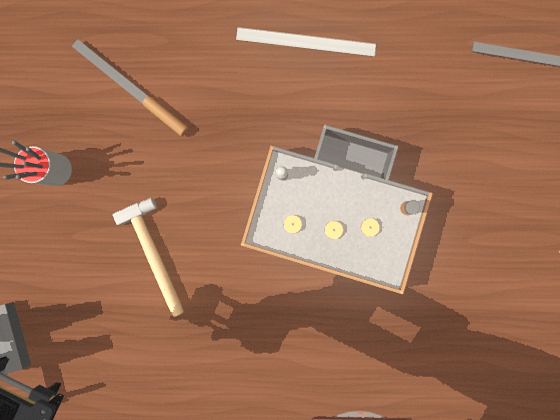

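View pics/scene0.png

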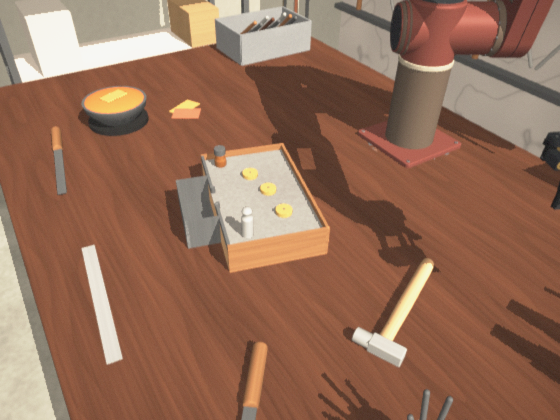

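The top view shows the blanks at (293,224), (334,230), (371,227), the punch at (282,172), the jar at (410,207) and the gate between posts near (337,168) and (365,177). The hammer is at (150,255), left of the box. The scene view agrees.

```bash
cat > h.py <<'E'
import numpy as np, cv2
from bench import arm, read_camera, calibration
C=calibration("top"); K,R,T=C["K"],C["orientation"],C["xyz"]
def ray(px,z):
    px=np.atleast_2d(px).astype(float); d=np.c_[px,np.ones(len(px))]@np.linalg.inv(K).T@R.T
    return (T+d*((z-T[2])/d[:,2])[:,None])[:,:2]
def yellow(p,z=0.066):
    h=cv2.cvtColor(p,cv2.COLOR_RGB2HSV); m=cv2.inRange(h,(22,90,120),(35,255,255))
    m[:,:200]=0; m[300:]=0; m[:100]=0
    m=cv2.morphologyEx(m,cv2.MORPH_CLOSE,np.ones((5,5)))
    cs=cv2.findContours(m,cv2.RETR_EXTERNAL,cv2.CHAIN_APPROX_NONE)[0]
    o=[]
    for c in cs:
        if cv2.contourArea(c)>60:
            o.append((ray(np.array(cv2.minEnclosingCircle(c)[0]),z)[0],cv2.contourArea(c)))
    return o
E
python3 - <<'E'
from h import *
f=np.load("top0.npz");p,d=f["p"],f["d"]
v,u=np.mgrid[:420,:560]; P=np.stack([(u-K[0,2])/K[0,0],(v-K[1,2])/K[1,1],np.ones_like(u)],-1)*d[...,None]@R.T+T
z=P[...,2]; roi=(u>225)&(u<445)&(v>115)&(v<305)
print(np.histogram(z[roi],bins=np.arange(-.01,.14,.005)))
m=(roi&(z>.045)&(z<.085)).astype(np.uint8)
m=cv2.morphologyEx(m,cv2.MORPH_OPEN,np.ones((13,13)))
c=max(cv2.findContours(m,0,1)[0],key=cv2.contourArea)
r=cv2.minAreaRect(ray(c[:,0],.07).astype(np.float32)); print("outer",r,cv2.boxPoints(r))
hi=(roi&(z>.09)).astype(np.uint8)
n,l,s,ce=cv2.connectedComponentsWithStats(hi)
for i in range(1,n):
    if s[i,4]>5: print("tall",ce[i],s[i,4],np.median(P[l==i],0),z[l==i].max())
for o in yellow(p): print("blank",o)
print(ray([[271,148],[431,193],[404,292],[242,244]],.07), ray([[337,168],[365,177]],.07))
for n,(a,b,e,g) in {"t":(225,455,115,305)}.items():
    cv2.imwrite("pics/crop0.png",cv2.resize(p[e:g,a:b,::-1],None,fx=3.1,fy=3.1,interpolation=cv2.INTER_CUBIC))
E
```

```text
(array([    2,  6583, 14417,  1598,    83,    43,    41,    48,    47,
          43,    48,    50,  1898, 12473,   556,  1487,  1456,    38,
           4,     4,     9,    10,   125,    64,     0,    17,    57,
          19,     0,     0]), array([-0.01 , -0.005,  0.   ,  0.005,  0.01 ,  0.015,  0.02 ,  0.025,
        0.03 ,  0.035,  0.04 ,  0.045,  0.05 ,  0.055,  0.06 ,  0.065,
        0.07 ,  0.075,  0.08 ,  0.085,  0.09 ,  0.095,  0.1  ,  0.105,
        0.11 ,  0.115,  0.12 ,  0.125,  0.13 ,  0.135,  0.14 ]))
outer ((0.5182744860649109, 0.05942918360233307), (0.3322075307369232, 0.20622585713863373), 73.86396789550781) [[ 0.37306038 -0.07147384]
 [ 0.57116187 -0.12878788]
 [ 0.6634886   0.1903322 ]
 [ 0.4653871   0.24764624]]
tall [281.272 172.184] 125 [0.60463566 0.166047   0.12155548] 0.939975577261926
tall [411.43575419 207.46368715] 179 [ 0.54208294 -0.08018128  0.10417564] 0.939975577261926
blank (array([0.49909902, 0.06331104]), 180.5)
blank (array([ 0.50336177, -0.00818446]), 205.0)
blank (array([0.50831439, 0.14471718]), 178.5)
[[ 0.65850571  0.1884332 ]
 [ 0.57126051 -0.12708545]
 [ 0.37712316 -0.07461138]
 [ 0.46742898  0.24395056]] [[0.61940649 0.05733305]
 [0.60192048 0.00211637]]
```

View pics/crop0.png

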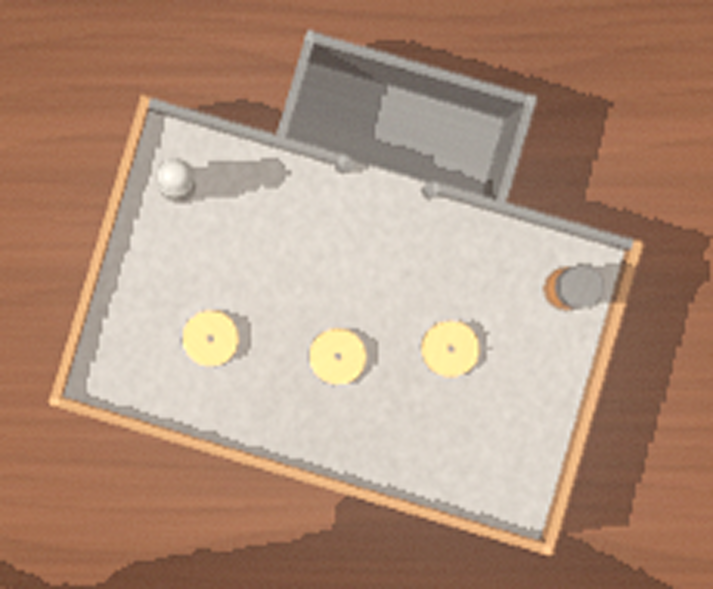

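```bash
cat >> h.py <<'E'
A=np.deg2rad(-15.9); X=np.array([np.cos(A),np.sin(A)]); Y=np.array([-X[1],X[0]])
O=np.array([0.5183,0.0594])+0.033*X
def tobox(w): return (np.asarray(w)-O)@np.c_[X,Y]
def tow(b): return O+b[0]*X+b[1]*Y
def rot(th):  # push direction th in box frame; tool x = -push dir
    a=A+th; x=-np.array([np.cos(a),np.sin(a),0]); z=np.array([0,0,-1.]); return np.c_[x,np.cross(z,x),z]
LOW,HOV=0.0600+0.07,0.09+0.07
def p3(b,z): return np.r_[tow(b),z]
OFF=lambda g: 0.0095+np.sqrt(.018**2-(g/2)**2)
def push(b,t,g=.02,clear=.013,speed=.07):
    "cradle blank centred at b (box frame) and push its centre to t"
    b,t=np.array(b),np.array(t); e=(t-b)/np.linalg.norm(t-b); th=np.arctan2(e[1],e[0])
    s=b-e*(OFF(g)+clear)
    z=arm.current_tcp_pos()[2]
    if z<HOV-.002: arm.move_l(np.r_[arm.current_tcp_pos()[:2],HOV],speed=.15)
    arm.goto(p3(s,HOV),rot(th))
    if abs(arm.current_grip_width()-g)>.001: arm.gripper_to(g)
    arm.move_l(p3(s,LOW),speed=.08)
    print("down F",np.round(arm.current_contact_force(),1),"w",round(arm.current_grip_width(),4))
    arm.move_l(p3(t-e*OFF(g),LOW),speed=speed)
    print("end F",np.round(arm.current_contact_force(),1),"t",round(arm.current_t(),1))
    r=t-e*(OFF(g)+.012); arm.move_l(p3(r,LOW),speed=.1)
def look():
    p,d=read_camera("top"); return p,[(np.round(tobox(c),4),a) for c,a in yellow(p)]
E
python3 - <<'E'
from h import *
f=np.load("top0.npz"); print([np.round(tobox(c),4) for c,a in yellow(f["p"])])
print("posts",tobox(ray([[336.3,167.6],[364,176.3]],.07)),"punch",tobox([.6046,.166]),"jar",tobox([.542,-.080]))
# reachability
for b in ([-.08,0],[-.05,.12],[-.05,-.12],[.055,0]):
  for th in (0,-1.2,1.2): 
    q=arm.solve_ik(p3(b,LOW),rot(th)); print(b,th,None if q is None else np.round(q,2))
E
```

```text
[array([-0.0525, -0.0015]), array([-0.0289, -0.0691]), array([-0.066 ,  0.0793])]
posts [[ 0.06518035  0.02725886]
 [ 0.06389461 -0.02991218]] punch [0.02079422 0.1261643 ] jar [ 0.02798318 -0.12757391]
[-0.08, 0] 0 [-0.01  0.06  2.04 -0.    1.05 -1.31]
[-0.08, 0] -1.2 [-0.01  0.06  2.04 -0.    1.05 -0.11]
[-0.08, 0] 1.2 [-0.01  0.06  2.04 -0.    1.05 -2.51]
[-0.05, 0.12] 0 [ 0.18  0.25  1.82 -0.    1.07 -1.11]
[-0.05, 0.12] -1.2 [ 0.18  0.25  1.82 -0.    1.07  0.09]
[-0.05, 0.12] 1.2 [ 0.18  0.25  1.82 -0.    1.07 -2.31]
[-0.05, -0.12] 0 [-0.28  0.04  2.05 -0.    1.05 -1.57]
[-0.05, -0.12] -1.2 [-0.28  0.04  2.05 -0.    1.05 -0.37]
[-0.05, -0.12] 1.2 None
[0.055, 0] 0 [-0.07  0.34  1.71 -0.    1.1  -1.37]
[0.055, 0] -1.2 [-0.07  0.34  1.71 -0.    1.1  -0.17]
[0.055, 0] 1.2 [-0.07  0.34  1.71 -0.    1.1  -2.57]
```

```bash
sed -i 's/^O=.*/O=np.array([0.5183,0.0594])+0.032*X-0.0007*Y/; s/a=A+th; x=-np/a=A+th; x=(1 if th>.6 else -1)*np/' h.py
python3 - <<'E'
from h import *
arm.goto(p3([-.09,0],.22),rot(0))
push([-.0515,-.0008],[.067,0])
arm.move_l(p3([-.06,0],.25),speed=.25)
p,o=look(); print(o,arm.current_t(),np.round(arm.current_contact_force(),1)); cv2.imwrite("pics/a1.png",cv2.resize(p[100:310,220:450,::-1],None,fx=2.5,fy=2.5))
E
```

```text
down F [-0.3  0.5  0.7] w 0.02
end F [-0.7  0.6  0.3] t 6.2
[] 7.3 [ 0.3  0.1 -0.2]
```

View pics/a1.png

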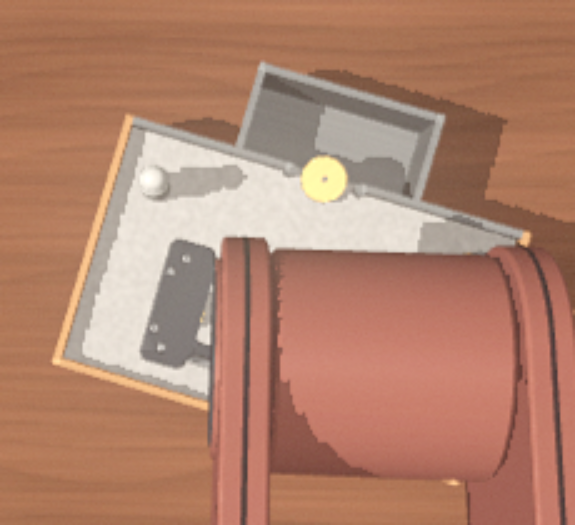

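The blank sits in the middle of the gate, at (350,172) in the full image, and nothing else has moved. Next is the closed-finger push to finish it.

```bash
sed -i 's/(22,90,120)/(18,50,120)/; s/MORPH_CLOSE,np.ones((5,5))/MORPH_OPEN,np.ones((5,5))/' h.py
python3 - <<'E'
from h import *
push([.064,-.0],[.092,0],g=0.,clear=.015,speed=.05)
# next blank: from y +0.078, cradle it to the axis
push([-.065,.080],[-.02,0.002])
arm.move_l(p3([-.12,.09],.25),speed=.25)
p,o=look(); print(o,arm.current_t()); cv2.imwrite("pics/a2.png",cv2.resize(p[100:310,220:450,::-1],None,fx=2.5,fy=2.5))
E
```

```text
down F [-0.5  0.8  0.3] w 0.0003
end F [-0.8 -0.2 -0.4] t 10.1
down F [0.2 0.1 0.2] w 0.0202
end F [ 0.2 -0.4 -0.4] t 14.7
[(array([-0.0276, -0.0687]), 233.5), (array([-0.0195,  0.0034]), 239.0), (array([0.081 , 0.0046]), 79.5)] 15.8
```

View pics/a2.png

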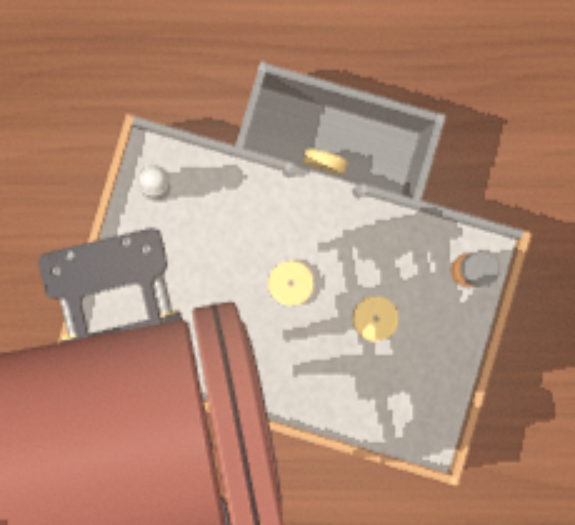

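The first blank is down in the slot near the rail, at (350,164), possibly tilted. The second is centred at (336,213) and the third is at (370,227). I'll check the height of the dropped one before sending the next.

```bash
python3 - <<'E'
from h import *
p,d=read_camera("top")
h=cv2.cvtColor(p,cv2.COLOR_RGB2HSV); m=cv2.inRange(h,(18,50,100),(35,255,255))
v,u=np.mgrid[:420,:560]; P=np.stack([(u-K[0,2])/K[0,0],(v-K[1,2])/K[1,1],np.ones_like(u)],-1)*d[...,None]@R.T+T
s=(m>0)&(u>335)&(u<365)&(v>155)&(v<176); Q=P[s]; b=tobox(Q[:,:2])
for x0 in np.arange(.066,.12,.003):
    k=(b[:,0]>=x0)&(b[:,0]<x0+.003)
    if k.any(): print(round(x0,3),k.sum(),np.round([b[k,1].min(),b[k,1].max(),np.median(Q[k,2])],4))
E
```

```text
0.078 4 [-0.0058  0.0041  0.0323]
0.081 46 [-0.0162  0.0187  0.0352]
0.084 27 [-0.0143  0.0189  0.0394]
0.087 22 [-0.0165  0.0184  0.0403]
0.09 10 [-0.0125  0.0172  0.0402]
0.093 2 [-0.0171  0.0176  0.007 ]
0.096 10 [-0.0099  0.0143  0.0077]
```

The first blank stands on edge against the near wall, with its top at about 40 mm, so its centre is well below 50 mm. I'll push the next one off a little faster so it clears it.

```bash
python3 - <<'E'
from h import *
push([-.0195,.003],[.066,0])
push([.064,0],[.100,0],g=0.,clear=.02,speed=.16)
arm.move_l(p3([-.12,.09],.25),speed=.3)
p,o=look(); print(o,arm.current_t()); cv2.imwrite("pics/a3.png",cv2.resize(p[100:310,220:450,::-1],None,fx=2.5,fy=2.5))
E
```

```text
down F [-0.1  0.2 -0.4] w 0.0196
end F [-0.4  0.6 -0.3] t 19.1
down F [ 0.3 -0.1  0.2] w 0.0002
end F [-0.1  0.4 -0.9] t 21.6
[(array([-0.0277, -0.0691]), 235.5), (array([0.1145, 0.0045]), 167.0)] 22.875
```

View pics/a3.png

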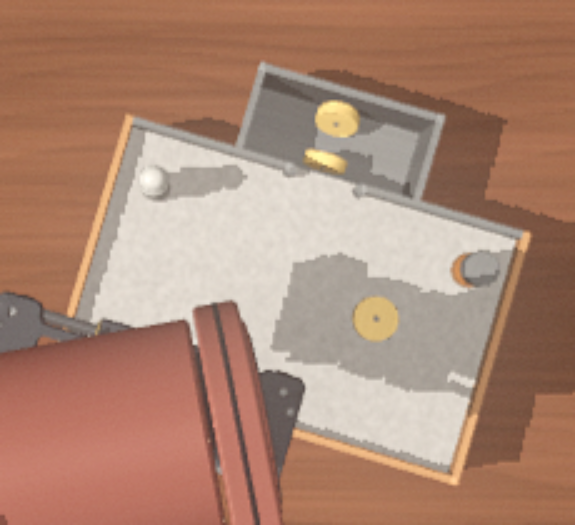

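Two blanks are in the slot, the second at (355,148) leaning by the far wall. The third is at (370,227), so it goes next.

```bash
python3 - <<'E'
from h import *
push([-.0277,-.069],[-.005,0])
arm.move_l(p3([-.12,-.09],.25),speed=.3)
p,o=look(); print(o,arm.current_t())
b=[c for c,a in o if abs(c[0]+.005)<.02 and abs(c[1])<.02]
if b:
    push(b[0],[.066,0])
    push([.064,0],[.100,0],g=0.,clear=.02,speed=.16)
arm.move_l(p3([-.12,.09],.25),speed=.3)
p,o=look(); print(o,arm.current_t()); cv2.imwrite("pics/a4.png",cv2.resize(p[100:310,220:450,::-1],None,fx=2.5,fy=2.5))
E
```

```text
down F [ 0.3 -0.   1.3] w 0.0197
end F [ 0.6 -0.6 -0.3] t 26.8
[(array([-0.0051,  0.0013]), 236.0), (array([0.0816, 0.0059]), 65.5), (array([0.1145, 0.0045]), 177.5)] 27.7833
down F [ 0.6 -0.7  0.2] w 0.0199
end F [-0.2 -0.2 -0. ] t 31.2
down F [-0.2 -0.2 -0.3] w 0.0003
end F [ 0.5 -0.3 -0.7] t 33.7
[(array([0.1012, 0.0041]), 341.5)] 34.975
```

View pics/a4.png

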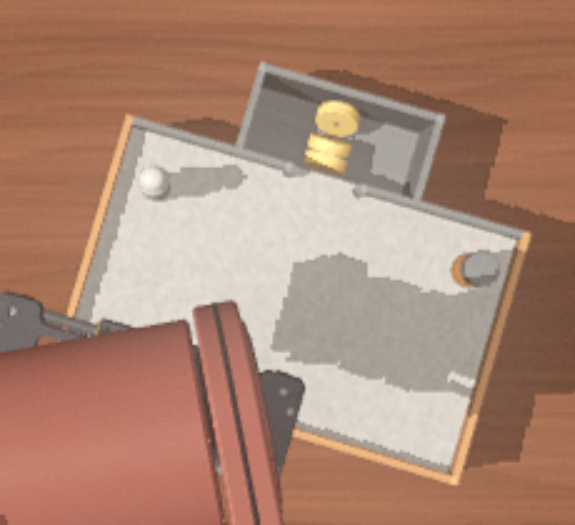

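All three blanks are in the slot at about (352,155), and the punch and jar are unmoved. One height check, then I hand in.

```bash
python3 - <<'E'
from h import *
p,d=read_camera("top")
h=cv2.cvtColor(p,cv2.COLOR_RGB2HSV); m=cv2.inRange(h,(18,50,100),(35,255,255))
v,u=np.mgrid[:420,:560]; P=np.stack([(u-K[0,2])/K[0,0],(v-K[1,2])/K[1,1],np.ones_like(u)],-1)*d[...,None]@R.T+T
Q=P[(m>0)&(u>335)&(u<370)&(v>135)&(v<176)]; print(np.percentile(Q[:,2],[5,50,99]))
if np.percentile(Q[:,2],99)<.055: arm.sleep(.5); print(arm.finish_job())
E
```

```text
[0.01330085 0.03623097 0.04482237]
the job is handed in; nothing more can be done
None
```

I pushed all three blanks through the gate one at a time and they're all in the catch slot, below floor level. The punch, jar and hammer were left alone, and the job was handed in after about 36 s; no verdict came back.

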